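Load the cutter plate and hold its weighted clamp knob heavy side down

TASK

Take the aluminium cutter plate with the orange top out of its white stand, slide it down into the slot of the vegetable cutter until it is fully home, and let go of it. Then grip the black clamp knob on the cutter's sloping panel, turn it to find by feel which side is heavy (a hidden counterweight turns with it; nothing on the outside shows where, and the stiff shaft stays wherever it is left), and bring the heavy side to the lowest point of its turn, straight down the slope. The clamp bites only while somebody holds it there, so finish with the knob still gripped and held in that position, and leave everything else on the counter where it is.

Things in the scene. Friction and masses are not known exactly. Their poses are not given: they have to be found in the camera images.
- plate_mid (a point): centre of the loose cutter plate: upright aluminium slab with dark holes and an orange band along its top 32 mm; 8 mm thick (its x), 100 mm wide (its y), 120 mm tall (its z, up), 0.2 to 0.33 kg. Starts standing in the white stand, lower edge 5 mm and top edge 125 mm above the counter. Grip it across its thickness near the top
- stand: fixed white plastic block, 70 (x) x 140 (y) x 35 mm tall, with a slot 12 x 104 mm, 30 mm deep, in its top, long side along its y; origin at the centre of its underside. The plate starts in this slot. It may be left or right of the cutter
- cutter: vegetable cutter fixed to the counter; origin at counter height, its -x side faces the robot, yaw varies. Right half (-y): bare metal block 120 (x) x 150 (y) mm, top 90 mm up, with the slot for the plate. Left half (+y): white housing, x -95 to 120, y 0 to 150 mm, up to 195 mm high, with the sloping panel and the knob
- slot_mouth (a point): centre of the cutter's slot at its mouth, 90 mm above the counter, axes as the cutter's (x = 0, y = -85 mm of its frame). Slot 12 mm (x) by 105 mm (y), 4 mm chamfer round the mouth, 50 mm deep, straight down. Fully home, the plate stands on the slot's floor: its centre is then 10 mm and its top edge 70 mm above this point
- knob_grip (a point): point on the knob's axis to grip at, 32 mm out from the panel; at x -43.5, y 75, z 179 mm of the cutter. Axes fixed to the panel: z out along the knob's axis, up and 25 degrees towards the robot; x straight up the slope; y to the cutter's left. Black round knob, 48 mm diameter, grip part 14 to 50 mm out of the panel, its top 205 mm up; the white dot on its face says nothing of the heavy side
- knob (a joint): knob angle in rad, growing anticlockwise as seen facing it; no end stops; 0 = white dot straight up the slope. Turning it takes about 0.23 N m of dry friction, plus or minus the counterweight's pull towards its lowest point: a sine of its angle from there, peak 0.14 to 0.19 N m. Released, it stays put. The counterweight starts 45 degrees or more from lowest
- meal_tray: bystander: black meal tray with pasta and bread, 150 x 200 x 40 mm, origin under its centre; stands on the other side of the cutter from the stand
- tumbler: bystander: red cup, 72 mm across, 90 mm tall, origin under its centre
- sauce_can: bystander: green-labelled can, 72 mm across, 100 mm tall, origin under its centre
- spoon: bystander: black-handled spoon, 220 mm, lying between robot and cutter
- spice_jar: bystander: amber jar with red cap, 52 mm across, 80 mm tall, origin under its centre
Things that resemble listed ones, but are neither listed nor needed, are in the scene too. What is meant by the part that bears plate_mid is not green, and is the larger of those in its own colour.

How it is judged:
On the way:
1. the plate is fully home in the cutter's slot and let go (z of plate_mid in the frame of cutter below 0.104 m and x of plate_mid in the frame of cutter between -0.005 and 0.005 m and y of plate_mid in the frame of cutter between -0.091 and -0.079 m and angle between plate_mid's own z axis and vertical below 0.12 rad and angle between the y axis of plate_mid and the y axis of cutter, either way round below 0.1 rad and contact force between the fingers and plate below 0.3 N), for 0.2 s.
At the end, for the whole second after the job is handed in: the plate is home in the cutter's slot (centre within 5 mm across and 6 mm along the slot, within 4 mm of the floor, upright), the knob's hidden counterweight points within 15 degrees of straight down the slope, and the fingers still grip the knob (more than 4 N) through the last second (z of plate_mid in the frame of cutter below 0.104 m and x of plate_mid in the frame of cutter between -0.005 and 0.005 m and y of plate_mid in the frame of cutter between -0.091 and -0.079 m and angle between plate_mid's own z axis and vertical below 0.12 rad and angle between the y axis of plate_mid and the y axis of cutter, either way round below 0.1 rad and x of ballast_c0 in the frame of knob_grip below -0.04818 m and contact force between the fingers and knob above 4 N); the arm keeps its last pose, push and grip.
It fails at once if a bystander (tray, cup, can, spoon or jar) is moved more than 30 mm (distance of any of meal_tray, tumbler, sauce_can, spoon, spice_jar from where it was at the start of the episode above 0.03 m).
It also fails if it takes over 72 s, if anything falls off the work surface, if the arm or the gripper's body presses on something with over 40 N, if the wrist force passes 120 N, or if a joint passes its speed limit or range.

ROBOT

A 6-joint arm with a two-finger parallel gripper is mounted at the origin on the work surface. World frame = base frame: x ahead of the robot, y to its left, z up, the work surface at z = 0. Lengths are in m, angles in rad, forces in N, time in s.
With the tool pointing down it reaches from about 0.4 to 0.925 m from the base axis. Payload 3.4 kg.
Tool frame: the origin (TCP) lies on the front face of the gripper's body, between the roots of the fingers; the fingertips stand 73 mm ahead of it and the grasp point (between the pads) lies 54 mm ahead of it; z points along the fingers, y is the line along which they close (so a half turn about z gives the same grasp; the last joint's range is limited). The gripper opens to 85 mm and grips with 20 to 120 N. Pads are 22 mm wide; open, the fingers measure 114 mm over their backs; the gripper's body (76 mm by 85 mm) begins 54 mm behind the grasp point. The pads swing forward as they close: fully open they stand 13 mm farther back than shut.
Start: joints at [1.04, 0.307, 1.506, -0, 1.328, -0.073], TCP at [0.254, 0.516, 0.304] pointing down, gripper open.
Joint ranges: [-3.12, 3.12], [-1.05, 2.28], [0.14, 2.33], [-1.42, 4.57], [0.1, 2.73], [-2.68, 2.68]. Speed limits (rad/s): [2.57, 2.57, 3.14, 3.14, 3.14, 3.14].

INTERFACE

Orientations are given as a unit quaternion [x, y, z, w].
In Python, from bench import arm gives the robot as it stands. The module is installed in compiled form; this text tells all that it offers. Calls block until the motion is done:
- arm.reach(position, orientation): joint-space move of the TCP to a pose.
- arm.move_l(position, rotation=None, feed=0.15, threshold=None): straight line of the TCP; rotation=None keeps the orientation; feed is the mean speed in m/s. With threshold (N) it stops when the force on the tool has changed by that much, and returns True; else False.
- arm.goto_joints(angles): joint-space move.
- arm.gripper_open() and arm.close(newtons=None): open the fingers fully, or close them until they stop; newtons is the grip in N (None keeps the last).
- arm.hold(seconds).
- arm.ik(position, orientation): joint angles nearest the present ones, or None.
- arm.observe(): the state.
- arm.camera(name): name is "side" or "top" or "wrist"; returns a dict with "image" (400x640x3 uint8, blue, green, red), "fx", "fy", "cx", "cy" (pixels), "rvec" (rotation vector, rad) and "tvec" (3), from world to camera coordinates, as OpenCV has them. Camera axes: x right, y down, z forward; pixel columns grow to the right and rows downward; lengths in m; the calibration is good to about 2 mm. The wrist camera is an equidistant fisheye: a pixel r from the principal point sees the ray r / f radians off the axis. A picture is of the moment at which its call begins. There is no depth.
A pose or a line that the arm cannot do raises arm.PlanningError and nothing moves.
- arm.hand_in(): hands the job in; it is judged then, once.
Trained networks look in a picture, given as the dict that the camera call returned (one of the last four; its "shot" number tells which), for a name from the list of things; names that differ only in an ending like _2 or _b are one class to them, and where a whole thing is asked for, a point or a joint stands for the part that bears it (a point fixed in the world has none). Each returns a list of dicts, best first, with "score" (0 to 1); they miss things now and then, are a little off and sometimes report something else, mostly with a low value. They report only what shows in the picture. A call takes as long as a camera call. They do not tell look-alikes from the thing itself.
- arm.look_for(query, picture): "bbox" ([left, top, right, bottom] as shares, 0 to 1, of the picture: columns of its width, rows of its height, round what is visible of it).
- arm.cut_out(query, picture): "region" (400x640 bool, what is visible of it) and "bbox" ([left, top, right, bottom] as shares, 0 to 1, of the picture: columns of its width, rows of its height, round what is visible of it).
- arm.tip_of(query, picture): "xy" ([column, row] as shares, 0 to 1, of the picture: columns of its width, rows of its height: a listed point, or the origin of a listed thing).
The state is a dict: "t": time; "qpos": joint angles; "qvel": joint speeds; "effort": joint torques, N m; "tcp_pos": TCP position; "ee_rot": TCP orientation; "ft_force": force on the tool from outside, world axes, zero at the start; "wrist_torque": the same for the moment, N m; "gripper_width": finger opening in m; "finger_force": force on a finger pad.
Only numpy, scipy, OpenCV 4.12 (cv2) and the standard library are available. Lean on these libraries where they do the work, as an engineer would, in place of code of your own. Each camera call takes 0.05 s, during which the arm holds its last target. There are 200 camera calls.

## Working session

There is one attempt and no reset: what is moved stays moved. The work goes in short steps, each a Python script; the robot and the scene stay as the last script left them, time stands still between calls to the robot, and variables do not carry over. Pictures are saved under pics/ and viewed, at most 10 in all, crops included, and the job is handed in when it is done.

```bash
mkdir -p pics; python3 - <<'E'
from bench import arm
import cv2,numpy as np
o=arm.observe();print({k:np.round(v,3) for k,v in o.items()})
ims=[]
for n in("side","top"):
    p=arm.camera(n);cv2.imwrite(f"pics/{n}0.png",p["image"]);print(n,p["fx"],p["cx"],p["cy"],p["rvec"],p["tvec"],-cv2.Rodrigues(np.array(p["rvec"]))[0].T@np.array(p["tvec"]).ravel())
    for q in("plate_mid","stand","cutter","slot_mouth","knob_grip"):
        try:print(q,[(np.round(np.array(d["xy"])*[640,400],1).tolist(),round(d["score"],2)) for d in arm.tip_of(q,p)[:4]])
        except Exception as e:print(q,e)
E
```

```text
{'t': np.float64(0.0), 'qpos': array([ 1.04 ,  0.308,  1.508,  0.   ,  1.328, -0.074]), 'qvel': array([ 0.   , -0.001, -0.001,  0.001, -0.001,  0.   ]), 'effort': array([-2.0000e-03, -4.5755e+01, -2.5191e+01, -0.0000e+00,  1.3000e-02,
        0.0000e+00]), 'tcp_pos': array([0.253, 0.516, 0.303]), 'ee_rot': array([ 0.226,  0.974, -0.001, -0.   ]), 'ft_force': array([-1.186, -0.447, -0.601]), 'wrist_torque': array([-0.014,  0.011, -0.024]), 'finger_force': np.float64(0.0), 'gripper_width': np.float64(0.085)}
side 520.2533205083778 319.25715609836294 205.28278128851983 [ 2.05893238 -0.85011956  0.42429803] [-0.2870502   0.35311605  1.37899532] [-0.43014039 -0.85791453  1.08980675]
plate_mid [([394.1, 327.0], 0.98), ([426.6, 300.4], 0.84), ([460.0, 287.8], 0.7)]
stand [([428.8, 317.6], 0.72)]
cutter [([365.3, 234.5], 0.79)]
slot_mouth [([386.2, 228.7], 0.93)]
knob_grip [([340.3, 193.3], 0.78)]
top 379.1801620716323 315.59118994506713 200.52967330007036 [ 2.18250002 -2.18717502  0.10237636] [0.092833   0.52071167 1.26658846] [0.41516218 0.10651861 1.30395518]
plate_mid [([451.8, 257.3], 0.88), ([452.6, 182.4], 0.75), ([449.9, 215.1], 0.51)]
stand [([443.1, 217.2], 0.57), ([328.1, 191.0], 0.46)]
cutter [([345.4, 179.7], 0.55)]
slot_mouth [([373.0, 171.0], 0.55)]
knob_grip [([327.5, 188.3], 0.83)]
```

View pics/side0.png

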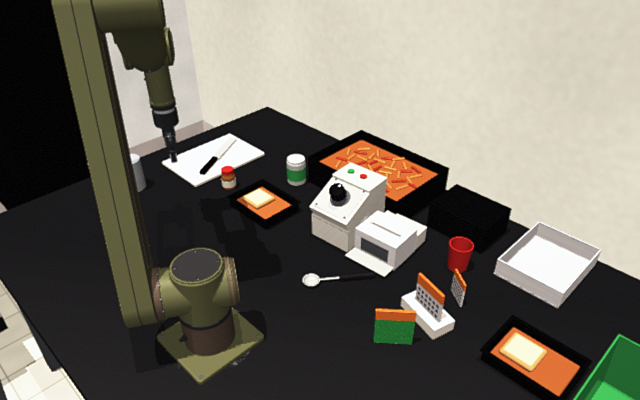

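View pics/top0.png

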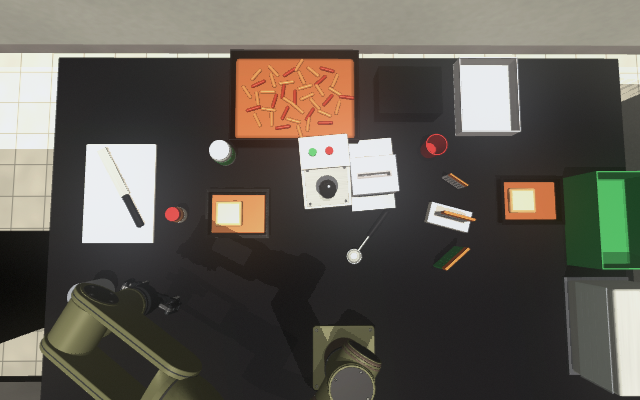

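The green look-alike is at (394,327) and the small one at (460,287) in the side view. The right plate is in the stand at (430,297), or (457,214) from the top. The slot is at (374,175) and the knob at (327,187) in the top view.

```bash
cat > h.py <<'E'
from bench import arm
import cv2,numpy as np
from scipy.spatial.transform import Rotation as R
def ray(p,uv,fish):
    Rm=cv2.Rodrigues(np.array(p["rvec"],float))[0];t=np.array(p["tvec"],float).ravel()
    x=np.array([(uv[0]-p["cx"])/p["fx"],(uv[1]-p["cy"])/p["fy"]])
    if fish:
        r=np.linalg.norm(x)+1e-12;d=np.r_[x/r*np.sin(r),np.cos(r)]
    else: d=np.r_[x,1]
    d=Rm.T@d;return -Rm.T@t,d/np.linalg.norm(d)
def proj(p,X,fish):
    Rm=cv2.Rodrigues(np.array(p["rvec"],float))[0];c=Rm@np.array(X)+np.array(p["tvec"],float).ravel()
    if fish:
        r=np.hypot(c[0],c[1])+1e-12;th=np.arctan2(r,c[2]);x=c[:2]/r*th
    else:x=c[:2]/c[2]
    return x*[p["fx"],p["fy"]]+[p["cx"],p["cy"]]
def tri(rays):
    A=np.zeros((3,3));b=np.zeros(3)
    for c,d in rays:
        P=np.eye(3)-np.outer(d,d);A+=P;b+=P@c
    X=np.linalg.solve(A,b);return X,[np.linalg.norm((np.eye(3)-np.outer(d,d))@(X-c)) for c,d in rays]
def at_z(ry,z): c,d=ry;return c+d*(z-c[2])/d[2]
def down(yaw): # tool down, tool y axis along world yaw direction
    y=np.array([np.cos(yaw),np.sin(yaw),0]);z=np.array([0,0,-1.]);return R.from_matrix(np.c_[np.cross(y,z),y,z]).as_quat()
def slopeq(cyaw,roll):
    a=np.radians(25);C=R.from_euler('z',cyaw).as_matrix()
    z=C@np.array([-np.sin(a),0,np.cos(a)]);x=C@np.array([np.cos(a),0,np.sin(a)]);y=np.cross(z,x)
    ty=np.cos(roll)*x+np.sin(roll)*y;tz=-z
    return z,R.from_matrix(np.c_[np.cross(ty,tz),ty,tz]).as_quat()
E
python3 - <<'E'
from h import *
s=arm.camera("side");t=arm.camera("top")
for q,a,b in(("plate",(426.6,300.4),(449.9,215.1)),("slot",(386.2,228.7),(373,171)),("knob",(340.3,193.3),(327.5,188.3)),("cutter",(365.3,234.5),(345.4,179.7)),("stand",(428.8,317.6),(443.1,217.2))):
    print(q,*tri([ray(s,a,0),ray(t,b,0)]))
rs=arm.cut_out("plate_mid",t)
for r in rs: 
    ys,xs=np.nonzero(r["region"]);print(r["score"],xs.mean(),ys.mean(),len(xs))
w=arm.camera("wrist");c,_=ray(w,(320,200),1);print(c,ray(w,(w["cx"],w["cy"]),1)[1],w["fx"],arm.observe()["t"])
E
```

```text
plate [ 0.46796652 -0.35052127  0.05641365] [np.float64(0.0013687257257119795), np.float64(0.0013687257257118792)]
slot [ 0.61009748 -0.09308226  0.08071065] [np.float64(0.00304249072397058), np.float64(0.003042490723970794)]
knob [0.5476357  0.05540609 0.17229469] [np.float64(0.0032291049650680316), np.float64(0.003229104965068081)]
cutter [ 0.59551721 -0.01334875  0.01884017] [np.float64(0.004233869334149488), np.float64(0.004233869334149488)]
stand [ 0.46901059 -0.3567555  -0.00958794] [np.float64(0.0064167556067982), np.float64(0.006416755606798195)]
0.68 453.1845018450185 216.16605166051662 271
0.62 454.2950819672131 180.79234972677597 183
[0.18430876 0.5495966  0.37436112] [ 0.26979505 -0.13154162 -0.95389068] 309.70691628693146 0.8
```

```bash
python3 - <<'E'
from h import *
import pickle
o=arm.observe()
arm.reach([.28,.5,.43],o["ee_rot"])
S=[]
for n,(P,yaw) in dict(A=([.55,.0,.42],0),B=([.57,-.15,.40],0),C=([.47,-.36,.36],-.2),D=([.45,-.43,.34],-.2)).items():
    arm.reach(P,down(yaw));p=arm.camera("wrist");cv2.imwrite(f"pics/{n}.png",p["image"])
    for q in(("slot_mouth","knob_grip","cutter") if n in"AB" else ("plate_mid","stand")):
        r=arm.tip_of(q,p)
        print(n,q,[(np.round(np.array(d["xy"])*[640,400],1).tolist(),round(d["score"],2)) for d in r[:3]])
        if n in "CD":
            for d in arm.cut_out(q,p)[:3]: d["q"]=q;S.append((n,q,d["score"],d["region"]))
    S.append((n,p))
pickle.dump(S,open("s.pkl","wb"));print(arm.observe()["t"])
a=[cv2.imread(f"pics/{n}.png") for n in "ABCD"]
cv2.imwrite("pics/m1.png",cv2.resize(np.vstack([np.hstack(a[:2]),np.hstack(a[2:])]),(800,500),interpolation=cv2.INTER_AREA))
E
```

```text
A slot_mouth [([359.0, 236.5], 0.71)]
A knob_grip [([314.3, 129.3], 0.81)]
A cutter [([351.3, 163.8], 0.59)]
B slot_mouth [([348.6, 126.2], 0.58)]
B knob_grip []
B cutter [([338.6, 65.2], 0.91)]
C plate_mid [([409.9, 167.0], 0.91), ([213.5, 184.8], 0.66)]
C stand [([317.9, 162.6], 0.72)]
D plate_mid [([207.6, 125.5], 0.75), ([418.4, 109.1], 0.7)]
D stand [([324.6, 112.0], 0.64)]
6.3167
```

View pics/m1.png

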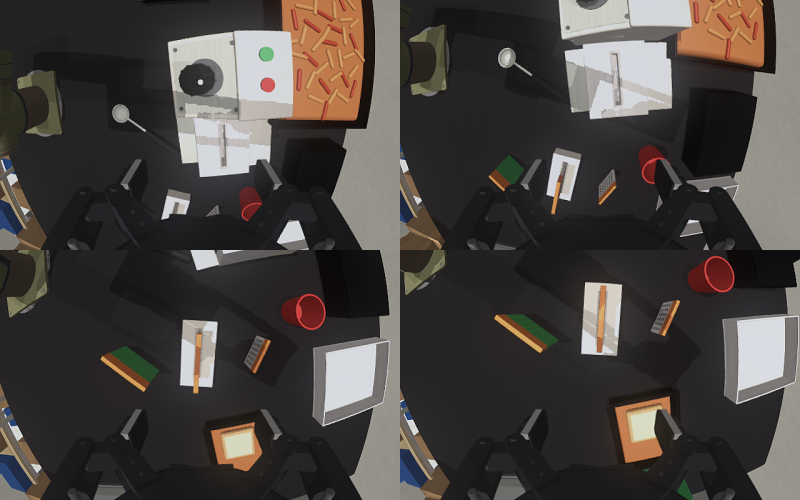

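A and B show the slit at about (358,237) and (346,128) full-res. C and D show the orange-topped plate in the stand around (318,165) and (322,105).

```bash
python3 - <<'E'
from h import *
import pickle
S=pickle.load(open("s.pkl","rb"));P={x[0]:x[1] for x in S if len(x)==2}
def orange(im,c,w=60):
    h=cv2.cvtColor(im,cv2.COLOR_BGR2HSV);m=cv2.inRange(h,(5,110,60),(22,255,255))
    n,l,st,ce=cv2.connectedComponentsWithStats(m)
    i=1+np.argmin(np.linalg.norm(ce[1:]-c,axis=1)+1000*(st[1:,4]<40));return l==i
from scipy.optimize import minimize
M={"C":orange(P["C"]["image"],(318,185)),"D":orange(P["D"]["image"],(322,110))}
for n in M: ys,xs=np.nonzero(M[n]);print(n,len(xs),xs.min(),xs.max(),ys.min(),ys.max())
def hull(n,v):
    x,y,z,yaw=v;Rz=R.from_euler('z',yaw).as_matrix()
    pts=[proj(P[n],np.array([x,y,z])+Rz@np.array([a,b,c]),1) for a in(-.004,.004) for b in np.linspace(-.05,.05,5) for c in(0,-.032)]
    im=np.zeros((1600,2560),np.uint8);cv2.fillConvexPoly(im,cv2.convexHull(np.float32([np.array(p)*4+1.5 for p in pts]).round().astype(np.int32)),255)
    return cv2.resize(im,(640,400),interpolation=cv2.INTER_AREA)/255.
def cost(v): return sum(np.abs(hull(n,v)-M[n]).sum() for n in M)
best=None
for z in(.115,.125,.135):
  for yaw in (-.3,-.2,-.1):
    v0=np.array([.468,-.355,z,yaw])
    r=minimize(cost,v0,method="Nelder-Mead",options=dict(initial_simplex=np.vstack([v0]+[v0+np.eye(4)[i]*[.015,.015,.01,.1][i] for i in range(4)]),xatol=1e-4,fatol=.3,maxiter=250))
    if best is None or r.fun<best.fun: best=r
print(best.x,best.fun,M["C"].sum()+M["D"].sum())
# slot & knob
a,b=P["A"],P["B"]
print("slot",*tri([ray(a,(359,236.5),1),ray(b,(348.6,126.2),1)]))
def crop(n,x,y,w,h):return cv2.resize(P[n]["image"][y:y+h,x:x+w],(400,300),interpolation=cv2.INTER_CUBIC)
def ov(n,v):
    p=P[n]["image"];c,_=cv2.findContours((hull(n,v)>.5).astype(np.uint8),0,1);q=p.copy();cv2.drawContours(q,c,-1,(255,0,0),1);return q
P2=dict(P)
cr=[crop("A",280,165,160,120),crop("B",260,65,160,120)]
for n,x,y in(("C",240,100),("D",240,40)):
    q=ov(n,best.x);cr.append(cv2.resize(q[y:y+120,x:x+160],(400,300),interpolation=cv2.INTER_CUBIC))
cv2.imwrite("pics/m2.png",np.vstack([np.hstack(cr[:2]),np.hstack(cr[2:])]))
E
```

```text
C 755 309 322 132 229
D 953 315 329 57 163
[ 0.46416665 -0.35852463  0.12356779 -0.26386362] 142.5764705882353 1708
slot [ 0.60172204 -0.09647211  0.09995295] [np.float64(1.3388143247718769e-05), np.float64(1.33881432475921e-05)]
```

View pics/m2.png

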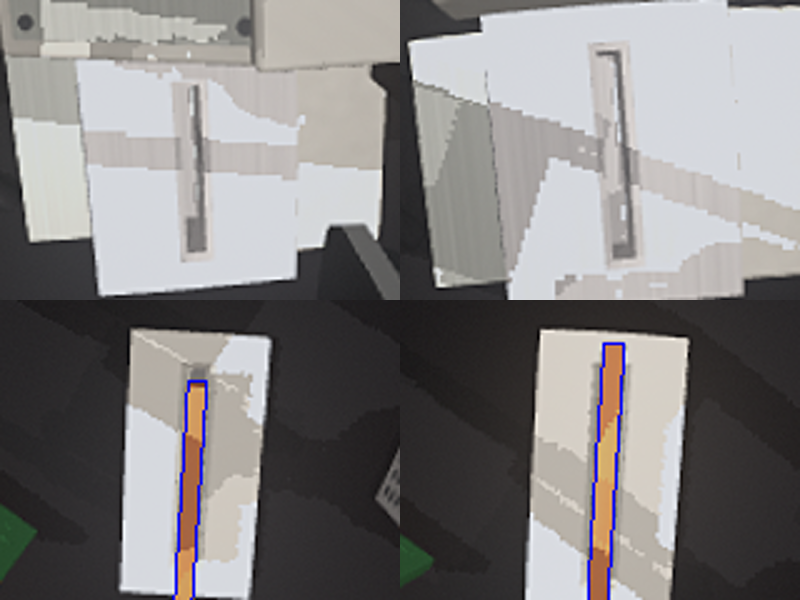

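The plate fit overlays well, with its top at z 0.124. The slot's chamfer corners are readable in both crops, so I triangulate those.

```bash
python3 - <<'E'
from h import *
import pickle
S=pickle.load(open("s.pkl","rb"));P={x[0]:x[1] for x in S if len(x)==2}
ca=np.array([(172,83),(204,80),(214,260),(183,263)])/2.5+[280,165]-.3
cb=np.array([(188,44),(230,42),(242,265),(208,268)])/2.5+[260,65]-.3
X=[]
for a,b in zip(ca,cb):
    x,e=tri([ray(P["A"],a,1),ray(P["B"],b,1)]);X.append(x);print(x.round(4),np.round(e[0],4))
for n,cc in(("A",ca),("B",cb)):
    Z=np.array([at_z(ray(P[n],c,1),.09) for c in cc]);ctr=Z.mean(0);u=(Z[0]+Z[1]-Z[2]-Z[3])/2
    print(n,ctr.round(4),"len",np.linalg.norm(u),"w",np.linalg.norm(Z[1]-Z[0]),"yaw",np.arctan2(-u[0],u[1]))
k=at_z(ray(P["A"],(314.3,129.3),1),.179);print("knob",k)
E
```

```text
[ 0.5858 -0.0433  0.0915] 0.0003
[ 0.6048 -0.042   0.0897] 0.0011
[ 0.6139 -0.1521  0.0931] 0.0008
[ 0.5962 -0.1539  0.093 ] 0.0001
A [ 0.6005 -0.0988  0.09  ] len 0.11242987717984222 w 0.017515410626650883 yaw 0.09807063815595193
B [ 0.6003 -0.0981  0.09  ] len 0.11151550971344093 w 0.02032826204012083 yaw 0.08224038476197872
knob [0.54230831 0.05479104 0.179     ]
```

```bash
python3 - <<'E'
from h import *
q=down(-.264);x,y=.4642,-.3585
arm.reach([x,y,.26],q)
print(arm.move_l([x,y,.162],feed=.1,threshold=8))
arm.close(60);o=arm.observe();print(o["gripper_width"],o["finger_force"],o["ft_force"],o["tcp_pos"])
arm.move_l([x,y,.32],feed=.15);print(arm.observe()["ft_force"])
q2=down(.09);arm.move_l([.6003,-.0983,.32],q2,feed=.15)
arm.move_l([.6003,-.0983,.262],feed=.1)
p=arm.camera("wrist");s=arm.camera("side")
o=arm.observe();print(o["t"],o["tcp_pos"],o["gripper_width"],o["ft_force"])
a=p["image"][0:300,120:520];b=cv2.resize(s["image"][130:280,290:490],(400,300),interpolation=cv2.INTER_CUBIC)
cv2.imwrite("pics/m3.png",np.hstack([a,b]))
import pickle;pickle.dump(p,open("w3.pkl","wb"))
E
```

```text
False
0.0072490076638549086 58.91174018383026 [ 1.02821375 -0.06452634  1.61358996] [ 0.46440174 -0.35861767  0.16218713]
[-1.34257997 -0.36761796 -3.30328664]
12.7917 [ 0.60095344 -0.09848053  0.26298145] 0.007033945986877532 [ 1.09183108 -0.27377535 -3.38777788]
```

View pics/m3.png

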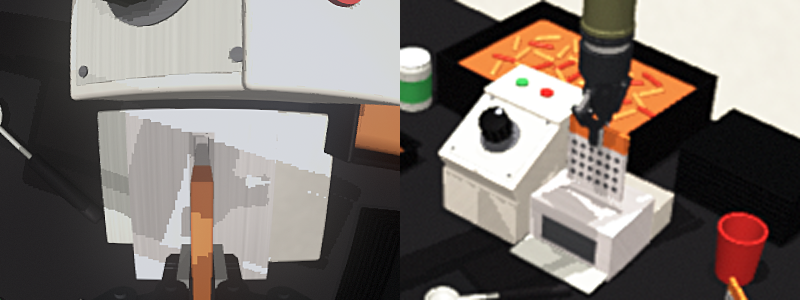

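The plate is held upright just over the slot, and the slot's near end shows at about (200,145) in line with it. Inserting now.

```bash
python3 - <<'E'
from h import *
hit=arm.move_l([.6000,-.0983,.192],feed=.04,threshold=12)
o=arm.observe();print(hit,o["t"],o["tcp_pos"],o["ft_force"],o["wrist_torque"],o["gripper_width"])
E
```

```text
True 14.25 [ 0.60012394 -0.09829322  0.19718165] [-3.41968353e-03  1.66158235e-01  4.58156957e+00] [-0.00482347  0.02111449 -0.00791076] 0.00736312650251514
```

```bash
python3 - <<'E'
from h import *
arm.gripper_open();arm.hold(.3);o=arm.observe();print(o["tcp_pos"],o["finger_force"],o["ft_force"])
arm.move_l([.6,-.0983,.34],feed=.2)
p1=arm.camera("wrist");s=arm.camera("side")
k=np.array([.5425,.0565,.179])
for r in np.radians([0,30,60,90,-30,-60,-90,180]):
    z,q=slopeq(.09,r);j=arm.ik(k+z*.054,q);print(round(r,2),None if j is None else np.round(j,2))
z,q=slopeq(.09,0)
rays=[]
arm.reach([.56,.0,.36],q if arm.ik([.56,.0,.36],q) is not None else down(0))
for pt in ([k+z*.2+[0,-.03,0]],[k+z*.2+[0,.05,0]]):
    arm.reach(pt[0],q);p=arm.camera("wrist")
    d=arm.tip_of("knob_grip",p);print([(np.round(np.array(e["xy"])*[640,400],1),e["score"]) for e in d])
    if d: rays.append(ray(p,np.array(d[0]["xy"])*[640,400],1));print(at_z(rays[-1],.179))
    cv2.imwrite("pics/k%d.png"%len(rays),p["image"])
if len(rays)==2: print(tri(rays))
print(arm.observe()["t"])
b=cv2.resize(s["image"][130:280,290:490],(400,300),interpolation=cv2.INTER_CUBIC)
cv2.imwrite("pics/m4.png",np.vstack([np.hstack([p1["image"][0:300,120:520],b]),cv2.resize(np.hstack([cv2.imread("pics/k1.png"),p["image"]]),(800,250))]))
E
```

```text
[ 0.59886198 -0.09800463  0.19551855] 0.0 [0.19230175 0.58612186 0.26348032]
0.0 [ 0.    0.18  2.    0.07  0.52 -0.14]
0.52 [ 0.    0.18  2.    0.07  0.52 -0.67]
1.05 [ 0.    0.18  2.    0.07  0.52 -1.19]
1.57 [ 0.    0.18  2.    0.07  0.52 -1.71]
-0.52 [0.   0.18 2.   0.07 0.52 0.38]
-1.05 [0.   0.18 2.   0.07 0.52 0.9 ]
-1.57 [0.   0.18 2.   0.07 0.52 1.43]
3.14 None
[(array([325.7, 158.7]), 0.58)]
[0.54490328 0.05641264 0.179     ]
[(array([314.8, 246.1]), 0.81)]
[0.54146406 0.05468334 0.179     ]
(array([0.53990123, 0.05753212, 0.18567055]), [np.float64(0.0015010967357459108), np.float64(0.0015010967357459769)])
17.9417
```

View pics/m4.png

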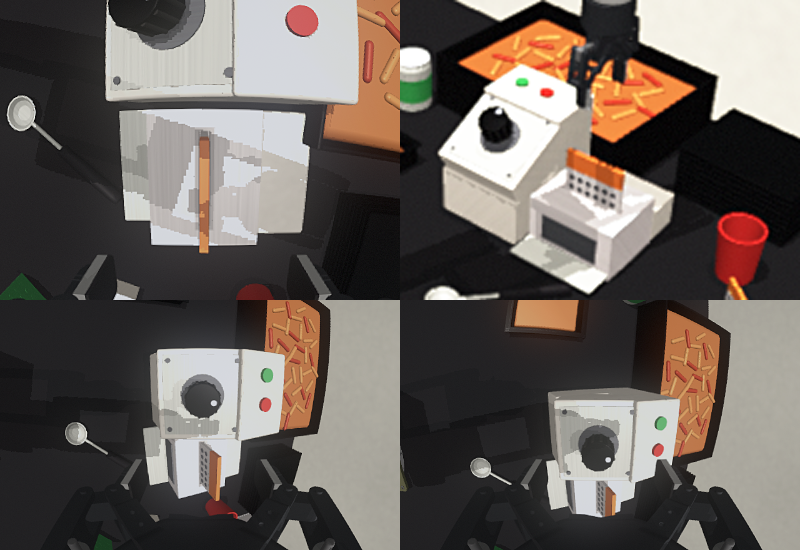

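The plate is home and free at (207,195), and the knob is where computed. Gripping it and sweeping for torque.

```bash
python3 - <<'E'
from h import *
import pickle
k=np.array([.5426,.0565,.179]);z,q=slopeq(.09,0)
arm.reach(k+z*.13,q)
print(arm.move_l(k+z*.054,feed=.1,threshold=10))
o0=arm.observe();print(o0["ft_force"],o0["wrist_torque"],o0["tcp_pos"]-(k+z*.054),o0["t"])
arm.close(90);o=arm.observe();print(o["gripper_width"],o["finger_force"],o["ft_force"],o["wrist_torque"])
b=np.array(arm.ik(k+z*.054,q));j0=b[5];D=[]
seq=[.3,.6,.9,1.2,1.5,1.2,.9,.6,.3,0,-.3,-.6,-.9,-1.2,-1.5,-1.2,-.9]
prev=0
for r in seq:
    j=b.copy();j[5]=j0-r;arm.goto_joints(j);o=arm.observe()
    D.append((r,np.sign(r-prev),o["wrist_torque"]@z,o["effort"][5]));prev=r
D=np.array(D);print(D.round(3));print(o["t"],o["gripper_width"],o["ft_force"])
pickle.dump((b,z,D),open("d.pkl","wb"))
from scipy.optimize import least_squares
for c in(2,3):
    A=np.c_[D[:,1],np.sin(D[:,0]),np.cos(D[:,0]),np.ones(len(D))]
    s,res,_,_=np.linalg.lstsq(A,D[:,c],rcond=None);print(s,np.sqrt(np.mean((A@s-D[:,c])**2)))
E
```

```text
False
[0.16709323 0.21369392 0.3196628 ] [-0.07117341  0.20804679 -0.03238032] [0.00021038 0.00022697 0.00065798] 19.2833
0.0460970694105628 90.93415260314941 [-3.31554053 -1.26405831  6.25195245] [-0.04230636  0.43349385  0.04609038]
[[ 0.3    1.     0.332  0.253]
 [ 0.6    1.     0.335  0.29 ]
 [ 0.9    1.     0.432  0.314]
 [ 1.2    1.     0.438  0.323]
 [ 1.5    1.     0.365  0.316]
 [ 1.2   -1.    -0.067  0.024]
 [ 0.9   -1.    -0.094  0.015]
 [ 0.6   -1.    -0.091 -0.01 ]
 [ 0.3   -1.    -0.057 -0.047]
 [ 0.    -1.    -0.111 -0.093]
 [-0.3   -1.    -0.197 -0.145]
 [-0.6   -1.    -0.305 -0.197]
 [-0.9   -1.    -0.311 -0.244]
 [-1.2   -1.    -0.324 -0.283]
 [-1.5   -1.    -0.395 -0.309]
 [-1.2    1.     0.103  0.017]
 [-0.9    1.     0.142  0.056]]
26.3917 0.0461611135582476 [-5.60283374  1.78571554  6.77545345]
[ 0.22698319  0.15888794  0.08787275 -0.01040621] 0.029140372836414175
[ 0.14992288  0.16439777  0.05774539 -0.00076898] 0.0006318835907611857
```

The effort fit is clean, but it may include gripper imbalance: it implies a start only 20–30° from lowest, which contradicts the text. I'll take an open-hand baseline.

```bash
python3 - <<'E'
from h import *
import pickle
b,z,D=pickle.load(open("d.pkl","rb"));j0=b[5]
arm.gripper_open();B=[];prev=-.9
for r in [-1.5,-.9,-.3,.3,.9,1.5,.6,0,-.9]:
    j=b.copy();j[5]=j0-r;arm.goto_joints(j);o=arm.observe()
    B.append((r,np.sign(r-prev),o["wrist_torque"]@z,o["effort"][5],*o["ft_force"],*o["wrist_torque"]));prev=r
B=np.array(B);print(B.round(3),o["t"])
E
```

```text
[[-1.500e+00 -1.000e+00  2.400e-02  5.900e-02  2.030e-01  9.250e-01
  -1.340e-01 -2.000e-02  1.790e-01  2.500e-02]
 [-9.000e-01  1.000e+00  1.000e-03 -6.800e-02 -7.600e-02  3.570e-01
  -5.090e-01 -2.000e-02  1.330e-01 -2.000e-03]
 [-3.000e-01  1.000e+00  3.600e-02 -5.300e-02 -6.700e-02  1.182e+00
  -6.540e-01 -2.800e-02  1.920e-01  3.500e-02]
 [ 3.000e-01  1.000e+00 -2.500e-02 -4.900e-02 -3.170e-01  5.110e-01
  -1.500e-02 -2.300e-02  1.460e-01 -3.200e-02]
 [ 9.000e-01  1.000e+00  2.600e-02 -4.700e-02  5.000e-01 -3.370e-01
  -4.540e-01 -7.300e-02  1.560e-01  2.000e-03]
 [ 1.500e+00  1.000e+00 -1.300e-02 -4.700e-02 -2.140e-01  2.910e-01
  -5.450e-01 -6.000e-03  2.220e-01 -8.000e-03]
 [ 6.000e-01 -1.000e+00 -7.000e-03  3.800e-02  3.000e-01  3.430e-01
   2.490e-01 -5.100e-02  1.900e-01 -2.300e-02]
 [ 0.000e+00 -1.000e+00  1.600e-02  5.600e-02 -1.527e+00  1.120e-01
  -8.500e-02 -2.000e-02  2.030e-01  1.700e-02]
 [-9.000e-01 -1.000e+00 -4.800e-02  2.100e-02  8.880e-01 -7.420e-01
   7.330e-01  3.700e-02  2.490e-01 -2.600e-02]] 32.975
```

```bash
python3 - <<'E'
from h import *
import pickle
b,z,D=pickle.load(open("d.pkl","rb"));j0=b[5]
R0=1.4;off=-.9-R0   # knob angle psi = roll + off
def go(r):
    j=b.copy();j[5]=j0-r;arm.goto_joints(j);o=arm.observe();return o
go(R0);arm.close(90);o=arm.observe();print(o["gripper_width"],o["wrist_torque"]@z,o["effort"][5],o["t"])
print("tiny")
for d in[-.004,-.008,-.012,-.016,-.02,-.03,-.04]:
    o=go(R0+d);print(d,round(o["wrist_torque"]@z,3),round(o["effort"][5],3),round(j0-o["qpos"][5]-R0,4),round(o["t"],2))
D2=[];prev=R0
for r in [.9,.3,-.3,-.9,-1.5,-1.9,-1.5,-1.1,-.7]:
    o=go(r);D2.append((r+off,np.sign(r-prev),o["wrist_torque"]@z,o["effort"][5]));prev=r
D2=np.array(D2);print(D2.round(3),o["t"],o["gripper_width"],o["finger_force"])
pickle.dump((D2,off),open("d2.pkl","wb"))
for n,X in(("2",D2),("all",np.vstack([D,D2]))):
  for c in(2,3):
    A=np.c_[X[:,1],np.sin(X[:,0]),np.cos(X[:,0]),np.ones(len(X))]
    s=np.linalg.lstsq(A,X[:,c],rcond=None)[0];print(n,c,s.round(4),"psi where coef phase 0:",-np.arctan2(s[2],s[1]),"rms",np.sqrt(np.mean((A@s-X[:,c])**2)))
E
```

```text
0.04639148212263944 -0.11109573313529877 -0.08105512009933591 35.4083
tiny
-0.004 0.043 0.005 -0.0041 35.66
-0.008 -0.015 0.023 -0.008 35.91
-0.012 0.015 0.026 -0.012 36.16
-0.016 0.002 0.026 -0.016 36.41
-0.02 0.053 0.025 -0.02 36.66
-0.03 -0.084 -0.094 -0.0303 36.91
-0.04 -0.085 -0.107 -0.0403 37.16
[[-1.4   -1.    -0.369 -0.339]
 [-2.    -1.    -0.36  -0.375]
 [-2.6   -1.    -0.366 -0.335]
 [-3.2   -1.    -0.268 -0.248]
 [-3.8   -1.    -0.165 -0.139]
 [-4.2   -1.    -0.117 -0.056]
 [-3.8    1.     0.265  0.228]
 [-3.4    1.     0.254  0.159]
 [-3.     1.     0.158  0.091]] 42.0417 0.046404204059909686 91.27187848091125
2 2 [0.2299 0.1491 0.0507 0.006 ] psi where coef phase 0: -0.32794369048432526 rms 0.016298575871126333
2 3 [0.1838 0.1766 0.0794 0.0056] psi where coef phase 0: -0.4223929031451097 rms 0.004557863303323676
all 2 [0.2269 0.1576 0.0599 0.0084] psi where coef phase 0: -0.36325325917870366 rms 0.026610299202307997
all 3 [ 0.1612  0.1671  0.0682 -0.0068] psi where coef phase 0: -0.38749803180684433 rms 0.016317710380815333
```

```bash
python3 - <<'E'
from h import *
import pickle
b,z,D=pickle.load(open("d.pkl","rb"));j0=b[5];D2,off=pickle.load(open("d2.pkl","rb"))
def rep(n):
    o=arm.observe();print(n,"m",round(o["wrist_torque"]@z,3),"e",round(o["effort"][5],3),"roll",round(j0-o["qpos"][5],4),"F",o["ft_force"].round(2),"T",o["wrist_torque"].round(3),"t",round(o["t"],2))
rep("start")
o=arm.observe();p=np.array(o["tcp_pos"]);
_,q=slopeq(.09,-.9)
k=np.array([.5426,.0565,.179]);P=k+z*.054
arm.move_l(P+z*.0004,q,feed=.0002);rep("slow -")
arm.hold(.3);rep("hold")
_,q2=slopeq(.09,-.8)
arm.move_l(P,q2,feed=.0003);rep("slow +")
arm.move_l(P+[0,.0015,0],feed=.005,threshold=25);rep("lat +y")
arm.move_l(P,feed=.005,threshold=30);rep("back")
E
```

```text
start m 0.158 e 0.091 roll -0.6993 F [-1.66  6.53  5.97] T [0.754 0.159 0.531] t 42.04
slow - m -0.253 e -0.2 roll -0.9006 F [0.25 6.06 2.16] T [0.801 0.03  0.094] t 42.39
hold m -0.343 e -0.273 roll -0.9005 F [-0.88  6.47  1.8 ] T [ 0.806  0.028 -0.003] t 42.69
slow + m 0.195 e 0.088 roll -0.7992 F [-2.16  6.19  4.63] T [0.682 0.19  0.54 ] t 42.98
lat +y m 0.123 e 0.071 roll -0.8059 F [-3.05 -1.87  6.73] T [-0.333  0.251 -0.008] t 43.42
back m 0.089 e 0.059 roll -0.7996 F [-1.87  6.21  5.87] T [0.741 0.155 0.449] t 43.88
```

The evidence settles the sign:
- **Moment sign:** the lateral push shows that moments read literally as "from outside".
- **Friction sign:** the arm rests slightly past each target, which explains why the friction reads reversed.

Lowest is therefore at ψ = −0.38 − π, about −3.52, which is roll −1.22. It also puts the start about 158° from lowest, in line with the text.

```bash
python3 - <<'E'
from h import *
import pickle
b,z,D=pickle.load(open("d.pkl","rb"));j0=b[5]
j=b.copy();j[5]=j0+1.22;arm.goto_joints(j);arm.hold(.5)
o=arm.observe();print(j0-o["qpos"][5],o["finger_force"],o["gripper_width"],o["ft_force"],o["t"])
s=arm.camera("side");w=arm.camera("wrist")
cv2.imwrite("pics/f.png",np.hstack([cv2.resize(s["image"][130:330,270:490],(400,364)),cv2.resize(w["image"],(400,250)) if 0 else w["image"][:364,120:520]]))
E
```

```text
-1.2202647810429874 92.4368405342102 0.04643771808872238 [-2.32744227  6.06568661  6.68054595] 44.8583
```

View pics/f.png

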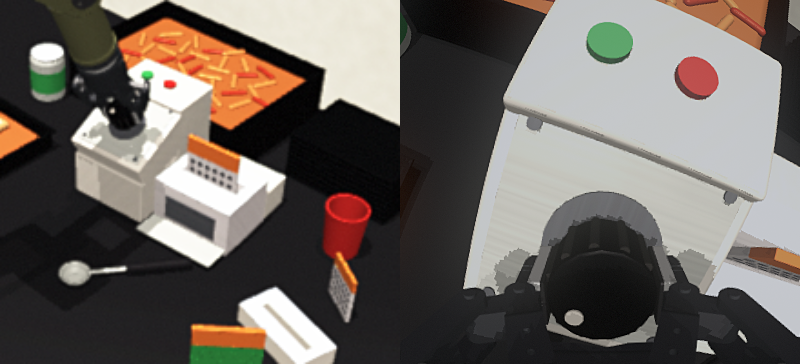

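The plate sits in the slot at (213,165), the knob is gripped without slip and the dot agrees with the turn made, and the bystanders are untouched. Handing in.

```bash
python3 -c "
from bench import arm
print(arm.hand_in(),arm.observe()['t'])"
```

```text
the job is handed in; nothing more can be done
the job is handed in; nothing more can be done
```

I handed the job in at about 45 s with the plate home and released, the bystanders undisturbed in the last picture, and the knob still gripped at about 92 N with its heavy side at my estimate of straight down the slope; the result was not shown, and the up/down sense comes from a torque-sign argument I did not test directly.

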